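# Press-check of three latching push-button boxes in order

## Robot

A 6-joint arm with a two-finger parallel gripper is mounted at the origin on a cart in front of the work surface, level with it; the furniture and walls round the work are solid. World frame = base frame: x ahead of the robot, y to its left, z up, the work surface at z = 0. Lengths are in mm, angles in rad, forces in N, time in s.
With the tool pointing down it reaches from about 400 to 925 mm from the base axis. Payload 12.5 kg.
Tool frame: the origin (TCP) lies midway between the tips of the shut fingers; the grasp point (between the pads) lies 19 mm behind it; z points along the fingers, y is the line along which they close (so a half turn about z gives the same grasp; the last joint's range is limited). The gripper opens to 95 mm and grips with 3 to 60 N. Pads are 20 mm wide; open, the fingers measure 119 mm over their backs; the gripper's body (75 mm by 180 mm) begins 59 mm behind the grasp point.
Start: joints at [1.05, 0.491, 1.559, -0, 1.092, -0.106], TCP at [251.865, 572.023, 214.661] pointing down, gripper open.
Joint ranges: [-3.1, 3.1], [-0.84, 2.19], [0.05, 2.79], [-1.13, 4.28], [0.06, 2.93], [-2.69, 2.69]. Speed limits (rad/s): [2.22, 2.22, 2.79, 3.14, 3.14, 3.14].

## Interface

Orientations are given as [roll, pitch, yaw] about the fixed x, y, z axes, in that order (R = Rz(yaw) Ry(pitch) Rx(roll)).
In Python, from cell import * gives the robot as it stands.
- The arm moves only by the tool servo_tool, never from a script. Its argument "moves" is one flat list of numbers, 5 for each row, row after row: the shift along the world's x, y, z as a fraction of full scale, then the turn about the world's z as a fraction of full scale, then the opening, from 0 (shut) to 1 (fully open). A call has 1 to 12 rows; each row is the pose to reach, as a shift and turn from the pose commanded when the call began, turning the shorter way round; what a row does not reach only later rows make up. Full scale, the value 1, is 400 mm for a shift and 180 degrees for a turn. A row lasts 1/12 s, in which the tool goes at most 41.7 mm and 7.16 degrees, less where a joint would pass 70% of its speed; a pose out of reach is approached as far as the arm can. A call with a number of a shift or a turn outside -1 to 1 is refused whole. A call with a gripper value outside its range is refused whole. The fingers move at their own pace and stop on an object; the grip force is fixed at half the most. Time passes only in rows, so rows that repeat a pose let the fingers close. It gives the time, the measured TCP pose, the force, the opening and the grip force at its end, in the units of the state.
- state(): the state, without advancing time (a new reading comes with each control period).
- read_camera(name): name is "scene" or "top" or "wrist"; returns (picture, depth): 400x640x3 uint8, blue, green, red; 400x640 float32, mm along the optical axis (not along the pixel's ray), 0 where there is no reading.
- get_calibration(name): a dict with "K" (3x3 intrinsics, pixels), "R" (3x3) and "t" (3): a world point X has camera coordinates R X + t. Camera axes: x right, y down, z forward; pixel columns grow to the right and rows downward; lengths in mm; the calibration is good to about 2 mm. A picture is of the moment at which its call begins: read the wrist's pose just before it. get_calibration takes no time and is no camera call; for the wrist camera it gives the pose at the moment of the call.
- job_done(): hands the job in; it is judged then, once.
The state is a dict: "t": time; "joints": joint angles; "qvel": joint speeds; "tau": joint torques, N m; "eef_pos": TCP position; "tcp_rot": TCP orientation; "ft_force": force on the tool from outside, world axes, zero at the start; "moment": the same for the moment, N m; "opening": opening from 0.0 (shut) to 1.0 (fully open); "grip_force": force on a finger pad.
Only numpy, scipy, OpenCV 4.12 (cv2) and the standard library are available. Lean on these libraries where they do the work, as an engineer would, in place of code of your own. Each camera call takes 0.05 s, during which the arm holds its last target. There are 200 camera calls.

## Task

Check the push-button boxes by pressing their keys in with the fingertips, one after another in this order: first the large round key, then the square key, then the long bar key; press each lightly, straight down, until it is down home and stays there. Leave the small round key up. Do not pick up or push aside any of the boxes or the things lying among them, and finish with the hand clear.

Things in the scene. Friction and masses are not known exactly. Their poses are not given: they have to be found in the camera images.
- round_box: loose grey push-button box, 60 x 60 mm and 40 mm high, about 0.7 kg, standing on rubber feet on the bench, with a light metal 52 mm collar disc (4 mm high) on its top and, rising from the middle of it, one black key: the large round key, 36 mm across. Origin: centre of its underside; z up; a short black cable gland sticks out 9 mm on its +x side.
- round_top (a point): centre of the top face of the large round key, 36 mm across; moves with the key. Key up: 59 mm above the bench (15 mm above the collar); key home: 49 mm above the bench (5 mm above the collar). z up.
- round_key (a joint): travel of that key straight down, in m: 0 up, 0.010 home. It moves against about 3 N of friction, has no spring, and stays wherever it is left; past home the cap alone gives up to 4 mm more on a rubber buffer (about 4 to 14 N) and comes back to home when let go. It counts as pressed in beyond 0.006.
- square_box: loose grey push-button box, 60 x 60 mm and 40 mm high, about 0.7 kg, standing on rubber feet on the bench, with a light metal 52 mm collar disc (4 mm high) on its top and, rising from the middle of it, one black key: the square key, 32 x 32 mm. Origin: centre of its underside; z up; a short black cable gland sticks out 9 mm on its +x side.
- square_top (a point): centre of the top face of the square key, 32 x 32 mm; moves with the key. Key up: 59 mm above the bench (15 mm above the collar); key home: 49 mm above the bench (5 mm above the collar). z up.
- square_key (a joint): travel of that key straight down, in m: 0 up, 0.010 home. It moves against about 3 N of friction, has no spring, and stays wherever it is left; past home the cap alone gives up to 4 mm more on a rubber buffer (about 4 to 14 N) and comes back to home when let go. It counts as pressed in beyond 0.006.
- bar_box: loose grey push-button box, 60 x 60 mm and 40 mm high, about 0.7 kg, standing on rubber feet on the bench, with a light metal 52 mm collar disc (4 mm high) on its top and, rising from the middle of it, one black key: the long narrow bar key, 16 x 48 mm, long side along the box's y. Origin: centre of its underside; z up; a short black cable gland sticks out 9 mm on its +x side.
- bar_top (a point): centre of the top face of the long narrow bar key, 16 x 48 mm, long side along the box's y; moves with the key. Key up: 59 mm above the bench (15 mm above the collar); key home: 49 mm above the bench (5 mm above the collar). z up.
- bar_key (a joint): travel of that key straight down, in m: 0 up, 0.010 home. It moves against about 3 N of friction, has no spring, and stays wherever it is left; past home the cap alone gives up to 4 mm more on a rubber buffer (about 4 to 14 N) and comes back to home when let go. It counts as pressed in beyond 0.006.
- small_box: loose grey push-button box, 60 x 60 mm and 40 mm high, about 0.7 kg, standing on rubber feet on the bench, with a light metal 52 mm collar disc (4 mm high) on its top and, rising from the middle of it, one black key: the small round key, only 18 mm across (the one to leave alone). Origin: centre of its underside; z up; a short black cable gland sticks out 9 mm on its +x side.
- small_top (a point): centre of the top face of the small round key, only 18 mm across; moves with the key. Key up: 59 mm above the bench (15 mm above the collar); key home: 49 mm above the bench (5 mm above the collar). z up.
- small_key (a joint): travel of that key straight down, in m: 0 up, 0.010 home. It moves against about 3 N of friction, has no spring, and stays wherever it is left; past home the cap alone gives up to 4 mm more on a rubber buffer (about 4 to 14 N) and comes back to home when let go. It counts as pressed in beyond 0.006.
- eraser: bystander, to be left alone: loose eraser, 21 x 50 x 12 mm. Origin: centre of its underside.
- heat_sink: bystander, to be left alone: loose finned metal heat sink, 40 x 40 x 19 mm. Origin: centre of its underside.
- spool: bystander, to be left alone: loose small spool standing upright, 54 mm across, 36 mm high. Origin: centre of its underside.
- memory_card: bystander, to be left alone: loose memory card lying flat, 30 x 67 x 9 mm. Origin: centre of its underside.

How it is judged:
By the outcome, as a careful person would: the job done as asked, in the order asked, and still so for the second after the job is handed in, with the robot touching nothing.
It also fails if it takes over 40 s, if anything falls off the work surface, if the arm or the gripper's body presses on something with over 40 N, if the wrist force passes 120 N, or if a joint passes its speed limit or range.

## Working session

There is one attempt and no reset: what is moved stays moved. The work goes in short steps, Python scripts to look and compute and a tool call to move; the robot and the scene stay as the last step left them, time stands still between calls to the robot, and variables do not carry over. Pictures are saved under pics/ and viewed, at most 10 in all, crops included, and the job is handed in when it is done.

Besides the shell and the picture viewer there is one more tool, called as name(argument=value, ...), one argument or row to a line, values as JSON. servo_tool: Moves the arm, as the interface text tells. Its arguments: {"type":"object","properties":{"moves":{"type":"array"}},"required":["moves"]}

```bash
mkdir -p pics
python3 - <<'E'
from cell import *
import cv2, numpy as np
for n in ("top","scene"):
    p,d=read_camera(n); c=get_calibration(n); cv2.imwrite(f"pics/{n}0.png",p); np.savez(f"{n}0.npz",p=p,d=d,**c)
s=state(); print(s["t"],s["eef_pos"],s["tcp_rot"],s["opening"],s["ft_force"])
E
```

```text
0.1 [251.76629274 571.80365813 214.12840107] [-3.14059766e+00 -7.17319439e-05  2.72679412e+00] 0.9967874909064898 [ 0.71442023 -0.0552831  -1.0312789 ]
```

View pics/top0.png

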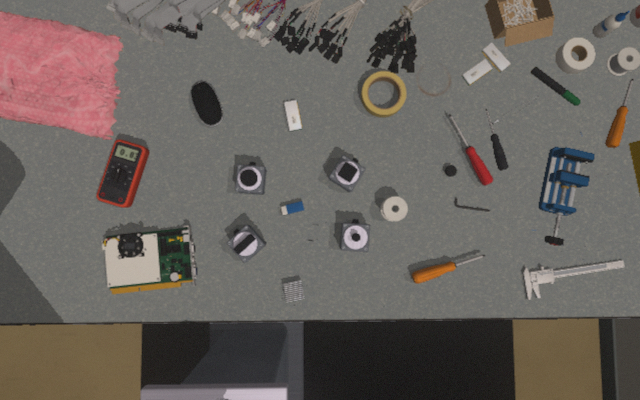

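View pics/scene0.png

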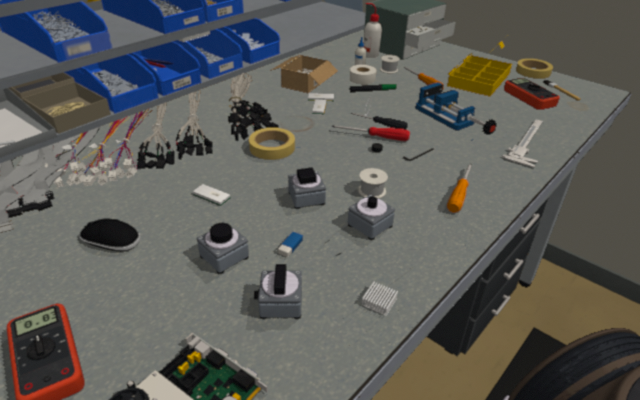

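The top view shows the large round key at about (249,178), the square key at (347,171), the bar key at (245,242) and the small key at (355,237). I'll enlarge this area and measure it.

```bash
cat > m.py <<'E'
import numpy as np, cv2
def world(z,u,v,d):
    K,R,t=z["K"],z["R"],z["t"]; return R.T@(d*np.linalg.solve(K,[u,v,1])-t)
def atz(z,u,v,h):
    K,R,t=z["K"],z["R"],z["t"]; o=-R.T@t; r=R.T@np.linalg.solve(K,[u,v,1]); return o+r*(h-o[2])/r[2]
E
python3 - <<'E'
import numpy as np, cv2
from m import *
z=np.load("top0.npz"); p,d=z["p"],z["d"]
cv2.imwrite("pics/crop0.png",cv2.resize(p[145:270,215:385],None,fx=4.7,fy=4.7,interpolation=cv2.INTER_CUBIC))
K,R,t=z["K"],z["R"],z["t"]
# full-depth point cloud
v,u=np.mgrid[:400,:640]; P=((np.linalg.inv(K)@np.stack([u.ravel(),v.ravel(),np.ones(u.size)]))*d.ravel()-t[:,None]); P=(R.T@P).T.reshape(400,640,3)
for n,(a,b) in dict(round=(249,178),square=(347,171),bar=(245,242),small=(355,237)).items():
    w=P[b-16:b+17,a-16:a+17]; g=p[b-16:b+17,a-16:a+17].max(2)
    m=((w[...,2]>52)&(w[...,2]<68)).astype(np.uint8); k,l,st,c=cv2.connectedComponentsWithStats(m)
    i=1+np.argmax(st[1:,4]); q=w[l==i]; r=cv2.minAreaRect(q[:,:2].astype(np.float32))
    mb=(w[...,2]>30)&(w[...,2]<48); rb=cv2.minAreaRect(w[mb|(m>0)][:,:2].astype(np.float32))
    print(n,len(q),"z",np.median(q[:,2]).round(1),"mean",q.mean(0).round(1),"rect",np.round(np.hstack([*r[:2],r[2]]),1),"px",(c[i]+[a-16,b-16]).round(1),"atz59",atz(z,*(c[i]+[a-16,b-16]),59).round(1),"box",np.round(np.hstack([*rb[:2],rb[2]]),1))
for n,(a,b) in dict(eraser=(291,209),sink=(293,290),spool=(394,208),card=(292,115)).items(): print(n,P[b,a].round(0))
print("bench",P[200,270].round(1),P[260,300].round(1))
E
```

```text
round 225 z 58.6 mean [604.8 -84.3  58.3] rect [605.2 -84.2  34.4  34.5  75.6] px [248.6 177.7] atz59 [604.7 -84.4  59. ] box [605.3 -83.5  60.3  60.1  84.5]
square 228 z 58.6 mean [ 616.3 -294.7   58.7] rect [ 616.4 -295.    31.9   31.7   57.6] px [347.9 171.8] atz59 [ 616.3 -294.7   59. ] box [ 616.7 -295.    59.7   60.6   57.5]
bar 180 z 58.4 mean [465.2 -75.4  58.4] rect [465.3 -75.1  16.1  47.8  41.9] px [244.  244.1] atz59 [465.2 -75.5  59. ] box [465.3 -75.3  59.9  60.2  41.5]
small 55 z 58.6 mean [ 477.1 -310.8   58.5] rect [ 476.9 -310.5   14.8   16.7    0. ] px [356.2 237.5] atz59 [ 477.1 -310.7   59. ] box [ 477.3 -311.    59.8   59.9   85.3]
eraser [ 540. -171.    9.]
sink [ 362. -175.   14.]
spool [ 541. -403.    1.]
card [ 753. -174.   11.]
bench [ 560.9 -123.4    0.6] [ 426.1 -190.4    0.6]
```

View pics/crop0.png

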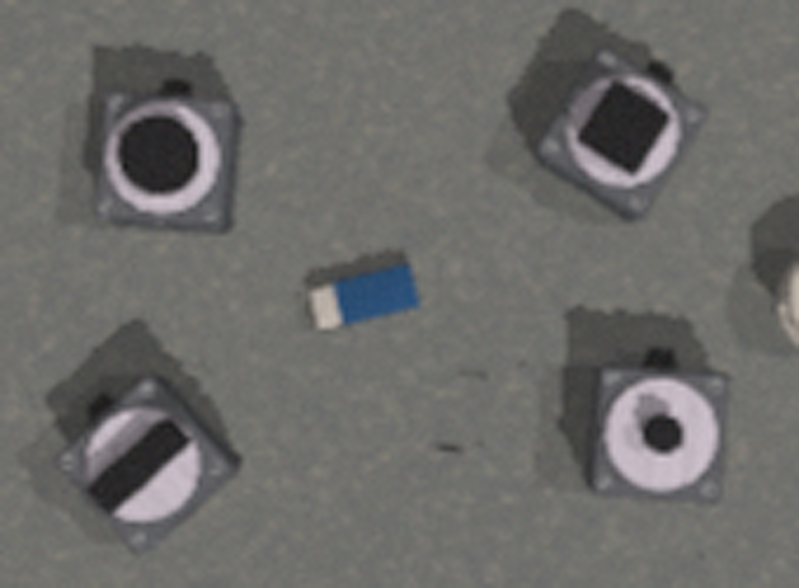

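The heights and sizes fit: key tops at 58.6 mm, boxes 60 mm, bar 16×48 mm. I'll move over to the round key with the fingers shut, in two calls.

servo_tool(
  moves=[0.44, -0.82, 0, 0, 0, 0.44, -0.82, 0, 0, 0, 0.44, -0.82, 0, 0, 0, 0.44, -0.82, 0, 0, 0, 0.44, -0.82, 0, 0, 0, 0.44, -0.82, 0, 0, 0, 0.44, -0.82, 0, 0, 0, 0.44, -0.82, 0, 0, 0, 0.44, -0.82, 0, 0, 0, 0.44, -0.82, 0, 0, 0, 0.44, -0.82, 0, 0, 0],
)

```text
t: 1.02
eef_pos: [428.6, 242.4, 214.5]
tcp_rot: [-3.141, -0.0, 2.723]
ft_force: [-0.5, 0.6, -0.1]
opening: 0.285
grip_force: 0.0
```

servo_tool(
  moves=[0.44, -0.82, 0, 0, 0, 0.44, -0.82, 0, 0, 0, 0.44, -0.82, 0, 0, 0, 0.44, -0.82, 0, 0, 0, 0.44, -0.82, 0, 0, 0, 0.44, -0.82, 0, 0, 0, 0.44, -0.82, 0, 0, 0, 0.44, -0.82, 0, 0, 0, 0.44, -0.82, -0.3, 0, 0, 0.44, -0.82, -0.3, 0, 0, 0.44, -0.82, -0.3, 0, 0, 0.44, -0.82, -0.3, 0, 0],
)

```text
t: 2.02
eef_pos: [601.6, -83.5, 87.7]
tcp_rot: [-3.14, -0.01, 2.727]
ft_force: [-0.7, -0.1, -0.7]
opening: 0.007
grip_force: 0.0
```

servo_tool(
  moves=[0.002, 0, 0, 0, 0, 0.002, 0, -0.03, 0, 0, 0.002, 0, -0.06, 0, 0, 0.002, 0, -0.06, 0, 0, 0.002, 0, -0.06, 0, 0, 0.002, 0, -0.06, 0, 0],
)

```text
t: 2.52
eef_pos: [605.0, -83.7, 71.7]
tcp_rot: [3.141, 0.001, 2.727]
ft_force: [-0.7, 0.3, 0.8]
opening: 0.005
grip_force: 0.0
```

Run:
```python
from cell import *
import cv2
p,d=read_camera("scene"); s=state(); print(s["t"],s["eef_pos"],s["ft_force"])
cv2.imwrite("pics/s1.png",cv2.resize(p[160:330,140:400],None,fx=3,fy=3,interpolation=cv2.INTER_CUBIC))
```

```text
2.5667 [605.00287138 -83.79999998  71.63445098] [ 0.20357443  0.04376288 -0.13881332]
```

View pics/s1.png

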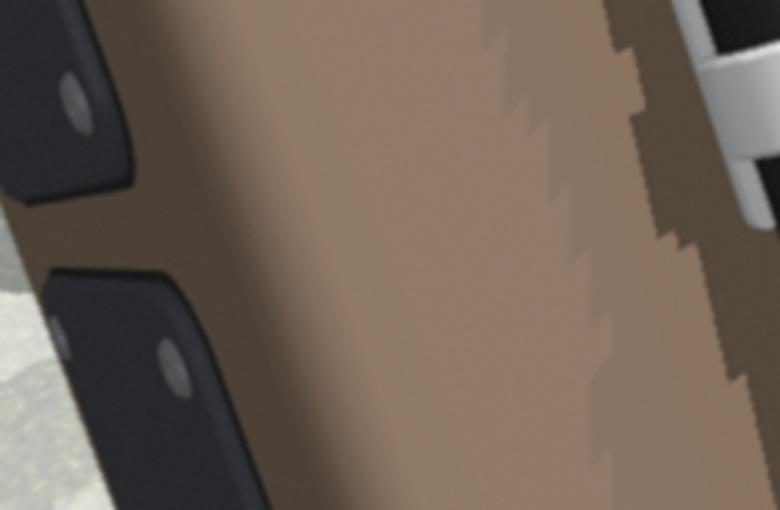

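The arm blocks the scene view: the crop shows only the arm. The TCP is within 1 mm of the key centre, so I'll lower slowly and watch the force.

servo_tool(
  moves=[0, 0, -0.01, 0, 0, 0, 0, -0.02, 0, 0, 0, 0, -0.025, 0, 0, 0, 0, -0.03, 0, 0, 0, 0, -0.035, 0, 0, 0, 0, -0.04, 0, 0, 0, 0, -0.04, 0, 0, 0, 0, -0.04, 0, 0],
)

```text
t: 3.23
eef_pos: [604.7, -84.0, 54.5]
tcp_rot: [3.142, -0.0, 2.727]
ft_force: [-0.7, 0.4, 0.0]
opening: 0.003
grip_force: 0.0
```

servo_tool(
  moves=[0, 0, -0.0025, 0, 0, 0, 0, -0.005, 0, 0, 0, 0, -0.0075, 0, 0, 0, 0, -0.01, 0, 0],
)

```text
t: 3.57
eef_pos: [604.8, -84.0, 50.7]
tcp_rot: [3.141, 0.0, 2.727]
ft_force: [-0.2, 0.7, 2.1]
opening: 0.007
grip_force: 1.5
```

servo_tool(
  moves=[0, 0, -0.0025, 0, 0, 0, 0, -0.005, 0, 0, 0, 0, -0.005, 0, 0],
)

```text
t: 3.82
eef_pos: [604.8, -84.0, 48.7]
tcp_rot: [3.141, 0.0, 2.727]
ft_force: [-0.5, 0.5, 6.2]
opening: 0.007
grip_force: 2.9
```

6 N at z = 48.7 mm means the key is home and on the buffer. I'll lift and move to the square key.

servo_tool(
  moves=[0, 0, 0.02, 0, 0, 0, 0, 0.1, 0, 0, 0, 0, 0.15, 0, 0, 0.029, -0.527, 0.15, 0, 0, 0.029, -0.527, 0.15, 0, 0, 0.029, -0.527, 0.15, 0, 0, 0.029, -0.527, 0.15, 0, 0, 0.029, -0.527, 0.15, 0, 0, 0.029, -0.527, 0.15, 0, 0, 0.029, -0.527, 0.15, 0, 0, 0.029, -0.527, 0.055, 0, 0, 0.029, -0.527, 0.055, 0, 0],
)

```text
t: 4.82
eef_pos: [614.0, -292.4, 65.9]
tcp_rot: [3.14, -0.007, 2.727]
ft_force: [-1.3, 1.3, -1.1]
opening: 0.002
grip_force: 0.0
```

```bash
cat >> m.py <<'E'
def heights(pts):
    from cell import read_camera,get_calibration,state
    z=get_calibration("top"); p,d=read_camera("top"); K,R,t=z["K"],z["R"],z["t"]
    for n,(x,y) in pts.items():
        c=K@(R@np.array([x,y,50.])+t); u,v=np.rint(c[:2]/c[2]).astype(int)
        w=[world(z,u+i,v+j,d[v+j,u+i])[2] for i in range(-2,3) for j in range(-2,3)]
        print(n,"z",np.round(np.percentile(w,[10,50,90]),1))
    s=state(); print(s["t"],s["eef_pos"].round(1) if hasattr(s["eef_pos"],"round") else s["eef_pos"],s["ft_force"])
    return p
K4=dict(round=(604.7,-84.4),square=(616.3,-294.7),bar=(465.2,-75.4),small=(477.1,-310.8))
E
python3 -c "
from m import *
cv2.imwrite('pics/t1.png',heights(K4))"
```

```text
round z [47.2 49.  50.6]
square z [459.5 461.8 463.1]
bar z [566.7 568.9 571.3]
small z [511.2 514.6 516.7]
4.8667 [ 614.7 -292.5   68.2] [-0.23225214  0.10953759  0.59373471]
```

The round key top reads 49.0 mm, so it is home. Next I'll press the square key.

servo_tool(
  moves=[0, 0, 0, 0, 0, 0, 0, 0, 0, 0, 0, 0, -0.01, 0, 0, 0, 0, -0.02, 0, 0, 0, 0, -0.025, 0, 0, 0, 0, -0.03, 0, 0, 0, 0, -0.035, 0, 0, 0, 0, -0.04, 0, 0],
)

```text
t: 5.53
eef_pos: [616.3, -294.7, 54.8]
tcp_rot: [3.141, 0.0, 2.727]
ft_force: [0.0, 1.5, 3.4]
opening: 0.005
grip_force: 1.6
```

servo_tool(
  moves=[0, 0, -0.0025, 0, 0, 0, 0, -0.005, 0, 0, 0, 0, -0.0075, 0, 0, 0, 0, -0.01, 0, 0, 0, 0, -0.0125, 0, 0, 0, 0, -0.015, 0, 0, 0, 0, -0.015, 0, 0],
)

```text
t: 6.12
eef_pos: [616.3, -294.7, 48.7]
tcp_rot: [3.141, 0.0, 2.727]
ft_force: [-0.4, 2.6, 4.8]
opening: 0.006
grip_force: 2.9
```

servo_tool(
  moves=[0, 0, -0.001, 0, 0, 0, 0, -0.001, 0, 0],
)

```text
t: 6.28
eef_pos: [616.3, -294.8, 48.5]
tcp_rot: [3.141, 0.0, 2.727]
ft_force: [-0.5, 2.3, 6.3]
opening: 0.005
grip_force: 3.2
```

servo_tool(
  moves=[0, 0, 0.02, 0, 0, 0, 0, 0.1, 0, 0, 0, 0, 0.15, 0, 0, -0.378, 0.549, 0.15, 0, 0, -0.378, 0.549, 0.15, 0, 0, -0.378, 0.549, 0.15, 0, 0, -0.378, 0.549, 0.15, 0, 0, -0.378, 0.549, 0.15, 0, 0, -0.378, 0.549, 0.15, 0, 0, -0.378, 0.549, 0.15, 0, 0, -0.378, 0.549, 0.15, 0, 0, -0.378, 0.549, 0.055, 0, 0],
)

```text
t: 7.28
eef_pos: [468.3, -75.6, 74.8]
tcp_rot: [3.14, 0.011, 2.729]
ft_force: [2.7, -0.6, 0.1]
opening: 0.003
grip_force: 0.0
```

```bash
python3 -c "
from m import *
cv2.imwrite('pics/t2.png',heights(K4))"
```

```text
round z [47.1 48.8 50.5]
square z [47.1 48.8 50.9]
bar z [382.6 385.8 388.5]
small z [57.4 58.4 60.2]
7.3333 [465.  -75.2  66.1] [-2.3720032   0.37356077 -6.63163419]
```

The square key is home at 48.8 mm, and the small key is still up at 58.4 mm. Now the bar key.

servo_tool(
  moves=[0, 0, 0, 0, 0, 0, 0, 0, 0, 0, 0, 0, -0.01, 0, 0, 0, 0, -0.02, 0, 0, 0, 0, -0.025, 0, 0, 0, 0, -0.03, 0, 0, 0, 0, -0.035, 0, 0, 0, 0, -0.04, 0, 0],
)

```text
t: 8.0
eef_pos: [465.3, -75.4, 54.4]
tcp_rot: [3.142, 0.001, 2.727]
ft_force: [-0.7, -1.1, 3.3]
opening: 0.002
grip_force: 1.6
```

servo_tool(
  moves=[0, 0, -0.0025, 0, 0, 0, 0, -0.005, 0, 0, 0, 0, -0.0075, 0, 0, 0, 0, -0.01, 0, 0, 0, 0, -0.0125, 0, 0, 0, 0, -0.015, 0, 0, 0, 0, -0.015, 0, 0],
)

```text
t: 8.58
eef_pos: [465.2, -75.2, 48.3]
tcp_rot: [3.141, 0.0, 2.727]
ft_force: [0.0, -3.2, 7.5]
opening: 0.006
grip_force: 3.4
```

It is home at 7.5 N. I'll lift, move clear and check.

servo_tool(
  moves=[0, 0, 0.02, 0, 0, 0, 0, 0.1, 0, 0, 0, 0, 0.2, 0, 0, 0, 0, 0.3, 0, 0, 0, 0.6, 0.4, 0, 0, 0, 0.6, 0.4, 0, 0, 0, 0.6, 0.4, 0, 0, 0, 0.6, 0.4, 0, 0, 0, 0.6, 0.4, 0, 0, 0, 0.6, 0.4, 0, 0, 0, 0.6, 0.4, 0, 0, 0, 0.6, 0.4, 0, 0],
)

```text
t: 9.58
eef_pos: [464.3, 166.3, 208.5]
tcp_rot: [-3.142, -0.0, 2.73]
ft_force: [0.0, -1.4, -0.4]
opening: 0.004
grip_force: 0.0
```

servo_tool(
  moves=[0, 0, 0, 0, 0, 0, 0, 0, 0, 0, 0, 0, 0, 0, 0, 0, 0, 0, 0, 0],
)

```text
t: 9.92
eef_pos: [465.1, 163.8, 208.2]
tcp_rot: [-3.141, -0.0, 2.725]
ft_force: [-0.4, 0.2, 0.3]
opening: 0.005
grip_force: 0.0
```

```bash
python3 -c "
from m import *
p=heights(K4)
cv2.imwrite('pics/t3.png',cv2.resize(p[100:310,190:430],None,fx=2.8,fy=2.8))"
```

```text
round z [46.2 48.7 50.2]
square z [47.1 48.4 50.9]
bar z [47.4 48.3 49.7]
small z [57.2 58.7 60.4]
9.9667 [465.1 164.  208.2] [ 0.4040048   0.22624852 -0.8623925 ]
```

View pics/t3.png

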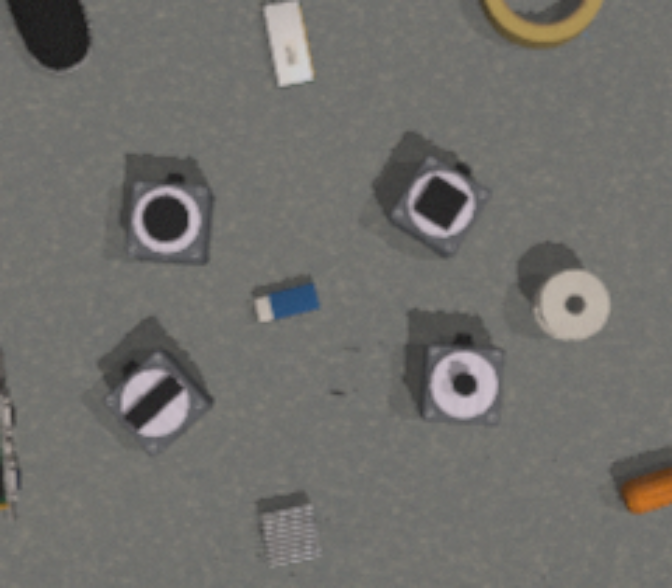

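The picture shows the round (167,218), square (441,202) and bar (155,400) keys down. The small key (464,384) is still up, and all the boxes and bystanders are where they were. The hand is clear, so I'll hand in.

```bash
python3 -c "
from cell import *
print(job_done())"
```

```text
the job is handed in; nothing more can be done
None
```

The large round, square and bar keys were pressed home in that order; the small round key is still up, no box or bystander visibly moved, the hand is clear, and the job is handed in (verdict not shown).

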